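# Nest the calibration standards and hold the case lid half open

### The arm

A 6-joint arm with a two-finger parallel gripper is mounted at the origin on a cart in front of the work surface, level with it; the furniture and walls round the work are solid. World frame = base frame: x ahead of the robot, y to its left, z up, the work surface at z = 0. Lengths are in m, angles in rad, forces in N, time in s.
With the tool pointing down it reaches from about 0.375 to 0.9 m from the base axis. Payload 3.1 kg.
Tool frame: the origin (TCP) lies between the finger pads; the fingertips stand 22 mm ahead of it and the grasp point (between the pads) lies 3 mm ahead of it; z points along the fingers, y is the direction in which the jaws open and shut (so a half turn about z gives the same grasp; the last joint's range is limited). The gripper opens to 87 mm and grips with 3 to 60 N. Pads are 19 mm wide; open, the fingers measure 117 mm over their backs; the gripper's body (75 mm by 190 mm) begins 51 mm behind the grasp point.
Start: joints at [-1.417, 0.527, 1.433, -0, 1.181, -0.178], TCP at [0.204, -0.591, 0.245] pointing down, gripper open.
Joint ranges: [-3.08, 3.08], [-0.75, 2.2], [0.22, 2.44], [-1.43, 4.57], [0, 2.65], [-2.85, 2.85]. Speed limits (rad/s): [2.79, 2.79, 3.14, 3.14, 3.14, 3.14].

### API

Orientations are given as a unit quaternion [x, y, z, w].
In Python, from rig import get_obs, camera, get_calibration, hand_in, search_frame gives the robot as it stands.
- The arm moves only by the shell command python3 -m jog 'ROWS' [FORCE]. ROWS is JSON, a list of rows, each an object with "grip": the closure in counts, from 0 (fully open) to 255 (shut); "travel": the shift along the world's x, y, z in cm, a list of three; "twist": the turn about the world's z in degrees. A call has 1 to 8 rows; each row shifts and turns the commanded pose from where the row before left it; what a row does not reach is not made up. A row lasts 1/10 s, in which the tool goes at most 50 mm and 8.59 degrees, less where a joint would pass 70% of its speed; a pose out of reach is approached as far as the arm can. A call is refused whole if a number of a shift passes 5 or a number of a turn 8.59, either way. A call with a gripper value outside its range is refused whole. The fingers move at their own pace and stop on an object; FORCE is the grip in N (left out, the last holds). Time passes only in rows, so rows that do not move let the fingers close. It gives the time, the measured TCP pose, the force and the opening at its end, in the units of the state.
- get_obs(): the state, without advancing time (a new reading comes with each control period).
- camera(name): name is "side" or "top" or "wrist"; returns the picture (384x512x3 uint8, red, green, blue); there is no depth.
- get_calibration(name): a dict with "fx", "fy", "cx", "cy" (pixels), "k1" (the pictures are not rectified: a ray, as slopes to the right and down, at radius r is drawn at 1 + k1 r^2 times it, then the intrinsics apply), "R" (3x3) and "t" (3): a world point X has camera coordinates R X + t; the wrist camera has in their place "T_tool_cam" (4x4, takes a point from camera to tool coordinates, whose origin is the TCP and whose axes are the flange's). Camera axes: x right, y down, z forward; pixel columns grow to the right and rows downward; lengths in m; the calibration is good to about 2 mm. A picture is of the moment at which its call begins: read the wrist's pose just before it. get_calibration takes no time and is no camera call.
- hand_in(): hands the job in, once; it reports no verdict.
Trained networks look in the newest picture that a camera, given by its name, has taken for a name from the list of things; names that differ only in an ending like _2 or _b are one class to them, and where a whole thing is asked for, a point or a joint stands for the part that bears it (a point fixed in the world has none). Each returns a list of dicts, best first, with "p" (0 to 1); they miss things now and then, are a little off and sometimes report something else, mostly with a low value. They report only what shows in the picture. A call takes as long as a camera call. They do not tell look-alikes from the thing itself.
- search_frame(target, camera): "at" ([x, y, z] in m, in world coordinates, good to about 4 mm: the middle of the surface that is visible of it).
The state is a dict: "time": time; "q": joint angles; "joint_velocities": joint speeds; "joint_torque": joint torques, N m; "position": TCP position; "tool_rot": TCP orientation; "ft_force": force on the tool from outside, world axes, zero at the start; "moment": the same for the moment, N m; "grip_width": finger opening in m.
Only numpy, scipy, OpenCV 4.12 (cv2) and the standard library are available. Lean on these libraries where they do the work, as an engineer would, in place of code of your own. Each camera call takes 0.05 s, during which the arm holds its last target. There are 200 camera calls.

### The job

The calibration standards go back into their open grey case: stand the gauge block upright in the rectangular slot and the loose brass weight upright in the empty round nest, each let go and right down on the floor of its nest. Then take the lid by its ball knob, bring it forward and hold it half open, 45 degrees up from shut, so that I can fix a card inside it; never let it drop towards shut, and finish while still holding it there by the knob. Leave the small weight in its nest and everything else on the bench where it is.

Things in the scene. Friction and masses are not known exactly. Their poses are not given: they have to be found in the camera images.
- case: low open grey sheet-metal case fixed to the bench, 130 (x) x 256 (y) mm, walls 3 mm thick, 52 mm high. Origin: centre of its underside, on the bench; x points from the front wall to the hinged back wall, y along the hinge, z up. In it three black nest plates lie side by side along y, 72 mm apart, in any order, tops 17 mm above the bench. Tall gear (0.26 m) stands at the bench's left, y > 0.4.
- case_lid (a joint): hinge of the case's lid, rad: 0 shut, pi/2 upright, 2.05 (117 degrees) is the stop where it rests leaning back at the start. The lid swings freely (0.3 kg in all): past upright it falls back on the stop, short of upright it falls shut unless held. Leaning back, its knob stands 0.2 m above the bench: carry parts over or in front of it.
- lid_hinge (a point): on the lid's hinge axis, middle of the case's back rim: 65 mm along the case's x from its centre, 52 mm above the bench. With the lid at angle q the ball's centre is, from here, (-0.172 cos q + 0.0055 sin q) m along the case's x and (0.172 sin q + 0.0055 cos q) m up.
- lid_knob_centre (a point): centre of the black ball knob, diameter 25 mm, at the middle of the free edge of the lid (grey, 130 x 256 mm, 10 mm skirt); an 8 mm steel stem in the lid's plane carries it 38 mm clear of that edge. The ball may turn between the fingers as the lid swings.
- gauge_block_mid (a point): centre of the steel gauge block, 12 (its x) x 35 (its y) x 30 mm high, standing upright on the bench, 15 mm above its underside
- brass_weight_mid (a point): centre of the loose brass weight: round, diameter 40 mm, 49 mm high; cylindrical body in its lower 27 mm, tapering to a knob above. Point on its axis, 24.5 mm above its underside
- small_weight_mid (a point): centre (15.5 mm above its underside) of the smaller brass weight, diameter 26 mm, 31 mm high, which already stands in its round nest and stays there
- slot_plate_floor (a point): centre of the floor of the rectangular slot, 9 mm above the bench; the slot is 8 mm deep, 41 mm long along this frame's x and 18 mm wide along its y
- nest_plate_floor (a point): centre of the floor of the empty round nest, 9 mm above the bench; the nest is 8 mm deep and 46 mm in diameter
- small_plate_floor (a point): centre of the floor of the small round nest that is already filled, 9 mm above the bench, 32 mm in diameter
- connector: bystander: black and grey plug, 22 x 49 x 22 mm, origin under its centre; to be left alone
- tape_roll: bystander: roll of black tape lying flat, 63 mm across, 19 mm high, origin under its centre; to be left alone
- mirror_actuator: bystander: black round motor, 67 mm across, 29 mm high, origin under its centre; to be left alone
- pen_marker: bystander: marker pen lying flat, 135 mm long (its y) and 17 mm thick, origin under its centre; to be left alone
Not all that is in view belongs to the job. Of the things that look like the part that bears brass_weight_mid, take the one that is farthest to the robot's right at the start.

How it is judged:
By the outcome, as a careful person would: the job done as asked, in the order asked, and still so for the second after the job is handed in, while the arm keeps its last pose, push and grip.
It also fails if it takes over 72 s, if anything falls off the work surface, if the arm or the gripper's body presses on something with over 40 N, if the wrist force passes 120 N, or if a joint passes its speed limit or range.

## Working session

There is one attempt and no reset: what is moved stays moved. The work goes in short steps, Python scripts to look and compute and a shell command to move; the robot and the scene stay as the last step left them, time stands still between calls to the robot, and variables do not carry over. Pictures are saved under pics/ and viewed, about 8 in all and at most 12, crops included, and the job is handed in when it is done.

```bash
mkdir -p pics; ls
cat > h.py <<'E'
import numpy as np, cv2
from rig import *
from scipy.spatial.transform import Rotation as Rn
def cam(name):
    o=get_obs(); im=camera(name); c=get_calibration(name)
    if 'R' in c: R,t=np.array(c['R']),np.array(c['t'])
    else:
        T=np.eye(4);T[:3,:3]=Rn.from_quat(o['tool_rot']).as_matrix();T[:3,3]=o['position']
        W=np.linalg.inv(T@np.array(c['T_tool_cam'])); R,t=W[:3,:3],W[:3,3]
    return im,c,R,t
def proj(X,c,R,t):
    p=R@np.array(X)+t; s=p[:2]/p[2]; s=s*(1+c['k1']*(s@s)); return np.array([c['fx']*s[0]+c['cx'],c['fy']*s[1]+c['cy']])
def back(u,v,z,c,R,t):
    d=np.array([(u-c['cx'])/c['fx'],(v-c['cy'])/c['fy']]); s=d.copy()
    for _ in range(20): s=d/(1+c['k1']*(s@s))
    r=R.T@np.array([s[0],s[1],1]); o=-R.T@t; return o+r*(z-o[2])/r[2]
def save(im,fn,box=None,sc=1):
    if box: im=im[box[1]:box[3],box[0]:box[2]]
    cv2.imwrite('pics/'+fn,cv2.resize(im[:,:,::-1],None,fx=sc,fy=sc,interpolation=cv2.INTER_CUBIC))
E
python3 - <<'E'
from h import *
d={n:cam(n) for n in('top','side')}
save(np.vstack([d['top'][0],d['side'][0]]),'a.png',None,0.78)
save(d['top'][0],'top.png',None,1.5); save(d['side'][0],'side.png',None,1.5)
for n in d:
    im,c,R,t=d[n]; print(n,'campos',(-R.T@t).round(3))
    for k in ['case','lid_knob_centre','gauge_block_mid','brass_weight_mid','small_weight_mid','slot_plate_floor','nest_plate_floor','small_plate_floor']:
        try:
            for x in search_frame(k,n)[:5]: print(' ',k,round(x['p'],2),np.round(x['at'],3),proj(x['at'],c,R,t).round())
        except Exception as e: print(k,e)
print(get_obs()['time'])
E
```

```text
pics
top campos [ 0.412 -0.088  1.145]
  case 0.81 [ 0.614 -0.013  0.088] [239. 157.]
  case 0.33 [0.383 0.153 0.011] [175. 249.]
  lid_knob_centre 0.84 [ 0.626 -0.012  0.111] [238. 150.]
  gauge_block_mid 0.59 [0.51  0.241 0.033] [141. 199.]
  brass_weight_mid 0.69 [ 0.393 -0.106  0.027] [274. 246.]
  brass_weight_mid 0.66 [ 0.586 -0.224  0.029] [321. 173.]
  brass_weight_mid 0.59 [ 0.489 -0.31   0.026] [353. 211.]
  brass_weight_mid 0.46 [ 0.514 -0.225  0.032] [321. 200.]
  small_weight_mid 0.58 [ 0.522 -0.02   0.028] [242. 196.]
  slot_plate_floor 0.63 [ 0.521 -0.089  0.015] [269. 197.]
  nest_plate_floor 0.66 [0.513 0.058 0.014] [213. 200.]
  small_plate_floor 0.77 [ 0.515 -0.017  0.018] [241. 199.]
side campos [ 0.439 -1.11   1.02 ]
  case 0.73 [ 0.599 -0.032  0.067] [274. 181.]
  case 0.41 [ 0.627 -0.021  0.112] [283. 167.]
  lid_knob_centre 0.72 [ 0.628 -0.024  0.11 ] [283. 168.]
  brass_weight_mid 0.76 [ 0.513 -0.234  0.029] [252. 238.]
  brass_weight_mid 0.76 [ 0.394 -0.113  0.03 ] [210. 211.]
  brass_weight_mid 0.49 [ 0.489 -0.326  0.031] [247. 263.]
  small_weight_mid 0.61 [ 0.517 -0.027  0.028] [248. 190.]
  small_weight_mid 0.21 [ 0.624 -0.02   0.109] [281. 168.]
  slot_plate_floor 0.68 [ 0.522 -0.081  0.016] [251. 204.]
  small_plate_floor 0.77 [ 0.515 -0.024  0.018] [247. 192.]
0.9
```

View pics/top.png

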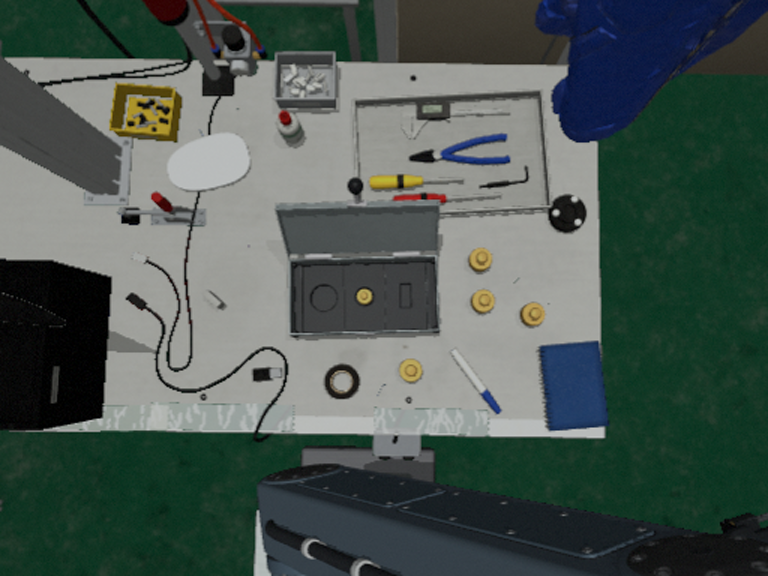

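View pics/side.png

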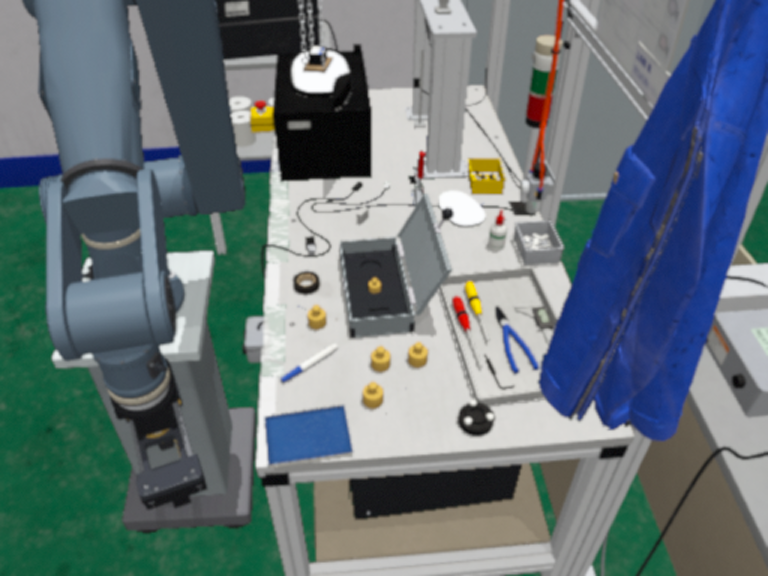

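Candidates for the brass weight (side-by-side weights), as top.png pixels: (411,370), (480,259), (483,300) and (533,314). The rightmost (most negative y) is (533,314), about (0.489, -0.315). The block is at (214,300), the slot at (405,295), the empty nest at (323,297) and the ball knob at (355,186). I'll pass over the weight and take the close crop with the wrist camera.

```bash
python3 -m jog '[{"grip":0,"travel":[3.4,3.5,0.6],"twist":0},{"grip":0,"travel":[3.4,3.5,0.6],"twist":0},{"grip":0,"travel":[3.4,3.5,0.6],"twist":0},{"grip":0,"travel":[3.4,3.5,0.6],"twist":0},{"grip":0,"travel":[3.4,3.5,0.6],"twist":0},{"grip":0,"travel":[3.4,3.5,0.6],"twist":0},{"grip":0,"travel":[3.4,3.5,0.6],"twist":0},{"grip":0,"travel":[0,0,0],"twist":0}]' 30
python3 - <<'E'
from h import *
o=get_obs();print(o['position'],Rn.from_quat(o['tool_rot']).as_matrix().round(3).tolist(),o['q'],o['grip_width'])
im,c,R,t=cam('wrist'); save(im,'w1.png',None,1.5); print('campos',(-R.T@t).round(3),R.round(2).tolist())
for k in ['brass_weight_mid']:
    for x in search_frame(k,'wrist')[:5]: print(' ',k,round(x['p'],2),np.round(x['at'],3),proj(x['at'],c,R,t).round())
E
```

```text
time: 1.7
position: [0.4459, -0.3412, 0.2877]
tool_rot: [0.986, 0.169, 0.001, 0.0]
ft_force: [-0.2, -1.5, 0.0]
grip_width: 0.0868
[ 0.44594146 -0.34121923  0.28767969] [[0.943, 0.333, 0.003], [0.333, -0.943, 0.0], [0.003, 0.001, -1.0]] [-0.85342275  0.39210119  1.54380156  0.00269177  1.20410052  0.37650288] 0.08678961375516138
campos [ 0.523 -0.314  0.428] [[0.33, -0.94, 0.0], [-0.9, -0.32, 0.29], [-0.28, -0.1, -0.96]]
  brass_weight_mid 0.96 [ 0.4  -0.11  0.03] [ 62. 139.]
  brass_weight_mid 0.9 [ 0.495 -0.316  0.035] [248. 119.]
  brass_weight_mid 0.73 [ 0.583 -0.226  0.029] [197.  16.]
  brass_weight_mid 0.69 [ 0.516 -0.232  0.029] [184.  77.]
```

```bash
python3 -m jog '[{"grip":0,"travel":[0,4.6,0],"twist":-4.9},{"grip":0,"travel":[0,4.6,0],"twist":-4.9},{"grip":0,"travel":[0,4.6,0],"twist":-4.9},{"grip":0,"travel":[0,4.6,0],"twist":-4.7},{"grip":0,"travel":[0,4.6,0],"twist":0},{"grip":0,"travel":[0,4.6,0],"twist":0},{"grip":0,"travel":[0,4.6,0],"twist":0},{"grip":0,"travel":[0,0,0],"twist":0}]' 30
cat > look.py <<'E'
import sys
from h import *
fn=sys.argv[1]; im,c,R,t=cam('wrist'); save(im,fn,None,1.5)
o=get_obs(); m=Rn.from_quat(o['tool_rot']).as_matrix(); print('pos',o['position'].round(4) if hasattr(o['position'],'round') else o['position'],'yaw',np.degrees(np.arctan2(m[1,0],m[0,0])).round(2),'t',o['time'],'w',o['grip_width'],'f',o['ft_force'])
np.savez(fn+'.npz',im=im,R=R,t=t)
for k in sys.argv[2:]:
    for x in search_frame(k,'wrist')[:3]: print(' ',k,round(x['p'],2),np.round(x['at'],3),proj(x['at'],c,R,t).round())
E
python3 look.py w2.png slot_plate_floor nest_plate_floor small_plate_floor small_weight_mid lid_knob_centre
python3 -m jog '[{"grip":0,"travel":[0,4.6,0],"twist":0},{"grip":0,"travel":[0,4.6,0],"twist":0},{"grip":0,"travel":[0,4.6,0],"twist":0},{"grip":0,"travel":[0,4.6,0],"twist":0},{"grip":0,"travel":[0,4.6,0],"twist":0},{"grip":0,"travel":[0,0,0],"twist":0}]' 30
python3 look.py w3.png gauge_block_mid
```

```text
time: 2.6
position: [0.4405, -0.0204, 0.2863]
tool_rot: [1.0, -0.001, -0.001, -0.001]
ft_force: [0.1, -0.4, -0.1]
grip_width: 0.0868
pos [ 0.4415 -0.0228  0.2864] yaw -0.17 t 2.65 w 0.08689784096030617 f [ 0.73888936 -0.55117188  0.41794577]
  slot_plate_floor 0.67 [ 0.527 -0.091  0.017] [315.  90.]
  nest_plate_floor 0.62 [0.52  0.054 0.016] [192.  96.]
  small_plate_floor 0.96 [ 0.525 -0.021  0.018] [255.  92.]
  small_weight_mid 0.63 [ 0.52  -0.021  0.026] [255.  96.]
  small_weight_mid 0.54 [ 0.529 -0.092  0.015] [315.  89.]
  lid_knob_centre 0.86 [0.604 0.001 0.068] [232.   9.]
time: 3.5
position: [0.4427, 0.2097, 0.2866]
tool_rot: [1.0, -0.001, 0.001, -0.001]
ft_force: [1.1, -0.9, 0.1]
grip_width: 0.0872
pos [0.4426 0.2074 0.2863] yaw -0.17 t 3.55 w 0.08689629626707603 f [0.19048222 0.04027283 0.29134352]
  gauge_block_mid 0.61 [0.51  0.245 0.032] [224. 108.]
```

Run:
```python
import cv2,numpy as np
a=[cv2.imread(f'pics/w{i}.png') for i in(1,2,3)]
a=[cv2.resize(x,(576,432)) for x in a]
c=a[0][20:300,180:420]
cv2.imwrite('pics/m.png',np.hstack([a[1][:,40:440],a[2][:,40:440]]))
cv2.imwrite('pics/w1c.png',a[0])
```

```text
(no output)
```

View pics/w2.png

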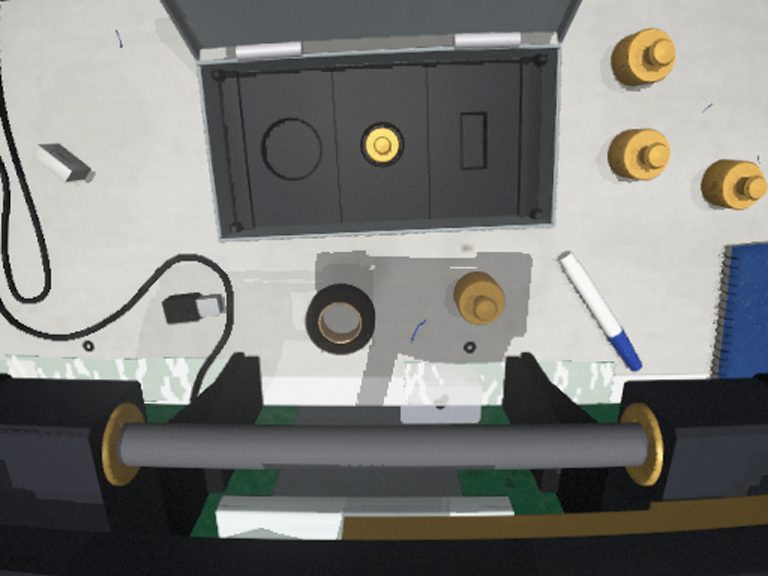

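View pics/w3.png

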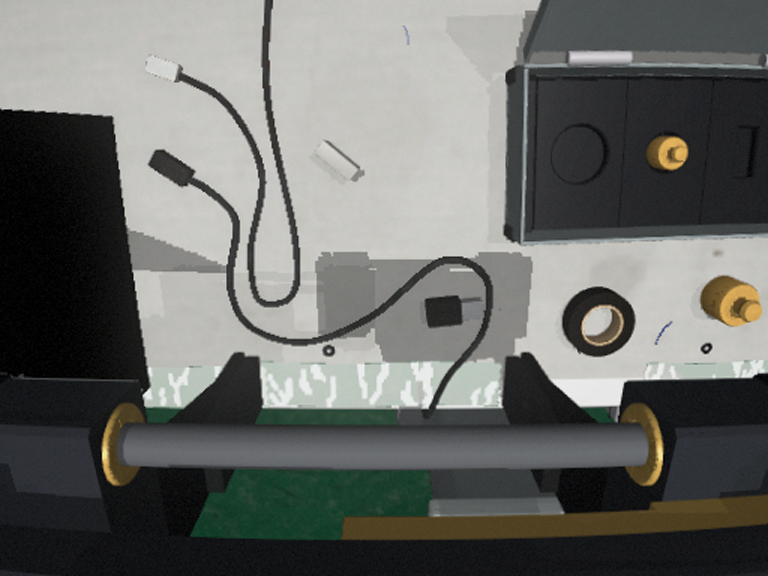

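```bash
cat > ld.py <<'E'
from h import *
def ld(fn):
    d=np.load(fn+'.npz'); return d['im'],get_calibration('wrist'),d['R'],d['t']
E
python3 - <<'E'
from ld import *
im,c,R,t=ld('w2.png')
for n,u,v in [('s1',460,112),('s2',487,113),('s3',487,168),('s4',460,168),('slot',473.5,140),('nest',291,149)]:
    print(n,back(u/1.5,v/1.5,0.017,c,R,t).round(4))
print('w at .049?',back(736/1.5,185/1.5,0.02,c,R,t))
for n,u,v in [('FL',220,239),('FR',555,224),('BR',560,48),('BL',200,60)]: print(n,back(u/1.5,v/1.5,.052,c,R,t).round(4))
im2,c,R2,t2=ld('w3.png')
def z(im,x0,y0,x1,y1,s): return cv2.resize(im[y0:y1,x0:x1,::-1],None,fx=s,fy=s,interpolation=cv2.INTER_LINEAR)
a=z(im2,200,82,260,132,7)
b=z(im,160,65,340,125,4)
w=cv2.imread('pics/w1.png'); wc=cv2.resize(w[100:280,250:520],None,fx=1.4,fy=1.4)
M=np.zeros((600,800,3),np.uint8); M[:350,:420]=a; M[:252,421:799]=wc; M[355:595,:720]=b
cv2.imwrite('pics/z1.png',M)
E
```

```text
s1 [ 0.5445 -0.0811  0.017 ]
s2 [ 0.544  -0.1022  0.017 ]
s3 [ 0.5019 -0.1043  0.017 ]
s4 [ 0.5018 -0.0827  0.017 ]
slot [ 0.5235 -0.0925  0.017 ]
nest [0.5168 0.0513 0.017 ]
w at .049? [ 0.49288072 -0.3159533   0.02      ]
FL [0.4516 0.1029 0.052 ]
FR [ 0.463  -0.1513  0.052 ]
BR [ 0.5872 -0.1449  0.052 ]
BL [0.5797 0.107  0.052 ]
```

View pics/z1.png

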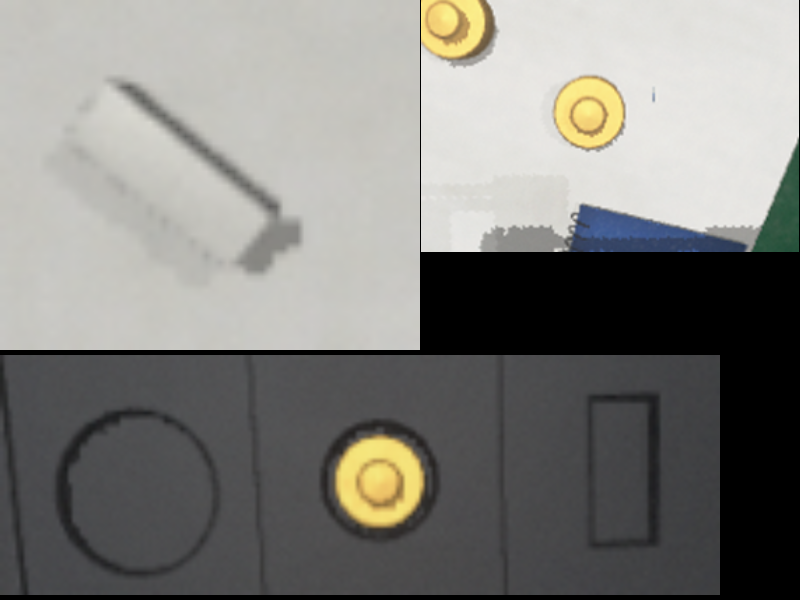

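Run:
```python
from ld import *
im,c,R,t=ld('w2.png')
P=lambda u,v,z:back(u-.5+.125,v-.5+.125,z,c,R,t)
rc=[P(160+x/4,65+(y-355)/4,.017) for x,y in[(588,396),(658,396),(658,545),(588,545)]]
rc=np.array(rc);print('slot',rc.round(4).tolist(),rc.mean(0).round(4))
print('nest',P(194.5,99.4,.017).round(4))
s=P(160+380/4,65+(481-355)/4,.031);print('small',s.round(4))
im,c,R,t=ld('w3.png')
b=np.array([back(200+x/7-.43,82+y/7-.43,.030,c,R,t) for x,y in[(110,82),(277,212),(238,265),(68,140)]])
print('block',b.round(4).tolist(),b.mean(0).round(4))
l=(b[0]+b[3]-b[1]-b[2])/2;print('long',np.linalg.norm(l),np.degrees(np.arctan2(l[1],l[0])),'short',np.linalg.norm((b[0]+b[1]-b[2]-b[3])/2))
l=(b[0]-b[1]);print('edge ang',np.degrees(np.arctan2(l[1],l[0])))
```

```text
slot [[0.5443, -0.0811, 0.017], [0.5445, -0.1016, 0.017], [0.5018, -0.1036, 0.017], [0.5016, -0.0826, 0.017]] [ 0.5231 -0.0922  0.017 ]
nest [0.5171 0.0511 0.017 ]
small [ 0.5201 -0.0206  0.031 ]
block [[0.5265, 0.2545, 0.03], [0.5055, 0.2275, 0.03], [0.4969, 0.234, 0.03], [0.5173, 0.2616, 0.03]] [0.5116 0.2444 0.03  ]
long 0.034256017129740496 52.82526179931983 short 0.011252209310898981
edge ang 52.139047772337676
```

Wrist views: the block is at w3 (340,160), the empty nest at w2 (291,149) and the slot at w2 (473,140). The weight I chose stands alone at w2 (735,185), rightmost, beside the blue notebook. Now moving over the block.

```bash
python3 -m jog '[{"grip":0,"travel":[0.99,0.53,-2.3],"twist":7.5},{"grip":0,"travel":[0.99,0.53,-2.3],"twist":7.5},{"grip":0,"travel":[0.99,0.53,-2.3],"twist":7.5},{"grip":0,"travel":[0.99,0.53,-2.3],"twist":7.5},{"grip":0,"travel":[0.99,0.53,-2.3],"twist":7.5},{"grip":0,"travel":[0.99,0.53,-2.3],"twist":7.5},{"grip":0,"travel":[0.99,0.53,-2.3],"twist":7.5},{"grip":0,"travel":[0,0,0],"twist":0}]' 30
python3 look.py w4.png gauge_block_mid
```

```text
time: 4.4
position: [0.5118, 0.2407, 0.1228]
tool_rot: [0.899, 0.438, -0.002, -0.0]
ft_force: [-0.3, -0.3, -0.1]
grip_width: 0.0873
pos [0.5116 0.241  0.1242] yaw 51.84 t 4.45 w 0.08703412384017889 f [ 0.39932406 -0.07804949  0.40462424]
  gauge_block_mid 0.77 [0.512 0.249 0.029] [247. 200.]
```

View pics/w4.png

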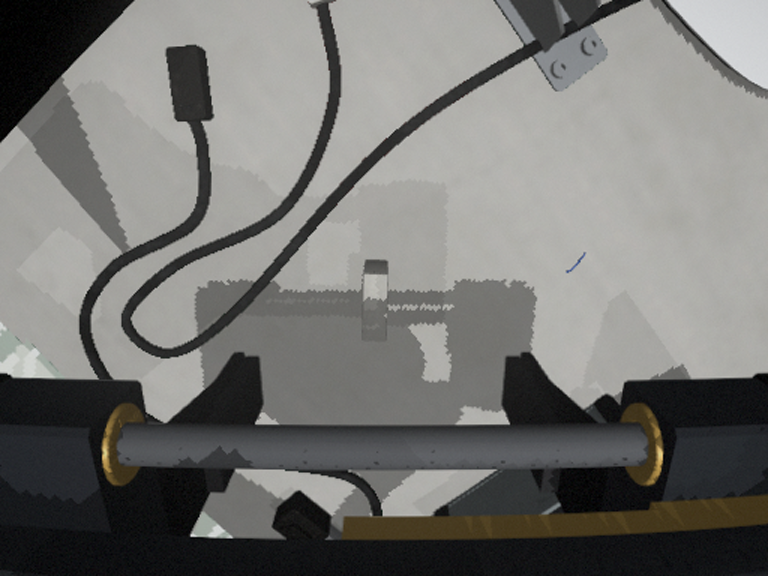

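Run:
```python
from ld import *
im,c,R,t=ld('w4.png')
b=np.array([back(x/1.5-.17,y/1.5-.17,.030,c,R,t) for x,y in[(362,273),(388,272),(387,341),(363,341)]]);print(b.round(4).tolist(),b.mean(0).round(4))
l=b[0]+b[1]-b[2]-b[3];print(np.degrees(np.arctan2(l[1],l[0])))
```

```text
[[0.5174, 0.2626, 0.03], [0.5276, 0.2553, 0.03], [0.5053, 0.2275, 0.03], [0.4959, 0.2349, 0.03]] [0.5115 0.2451 0.03  ]
51.72844266617978
```

```bash
python3 -m jog '[{"grip":100,"travel":[0,0.4,-3.5],"twist":0},{"grip":100,"travel":[0,0,-3.5],"twist":0},{"grip":100,"travel":[0,0,-2],"twist":0},{"grip":100,"travel":[0,0,0],"twist":0}]' 30
python3 -m jog '[{"grip":255,"travel":[0,0,0],"twist":0},{"grip":255,"travel":[0,0,0],"twist":0},{"grip":255,"travel":[0,0,0],"twist":0},{"grip":255,"travel":[0,0,0],"twist":0},{"grip":255,"travel":[0,0,0],"twist":0},{"grip":255,"travel":[0,0,0],"twist":0}]' 30
```

```text
time: 4.9
position: [0.5101, 0.2461, 0.0346]
tool_rot: [0.899, 0.438, -0.002, -0.0]
ft_force: [-0.5, 0.1, 0.1]
grip_width: 0.063
time: 5.5
position: [0.5116, 0.2475, 0.0359]
tool_rot: [0.898, 0.44, 0.0, 0.0]
ft_force: [-0.1, -0.1, 0.6]
grip_width: 0.0148
```

```bash
python3 -m jog '[{"grip":255,"travel":[0,0,0],"twist":0},{"grip":255,"travel":[0,0,0],"twist":0}]' 30
python3 -m jog '[{"grip":255,"travel":[0,0,2],"twist":0},{"grip":255,"travel":[0,0,4],"twist":0},{"grip":255,"travel":[0,0,4],"twist":0},{"grip":255,"travel":[0,0,0],"twist":0}]' 30
python3 -c "
from h import *
for i in range(6):
  o=get_obs();print(o['position'],o['grip_width']);camera('wrist')"
```

```text
time: 5.7
position: [0.5116, 0.2475, 0.0358]
tool_rot: [0.898, 0.44, 0.0, 0.0]
ft_force: [-0.5, 0.1, 2.2]
grip_width: 0.0114
time: 6.1
position: [0.5149, 0.2485, 0.1403]
tool_rot: [0.898, 0.44, 0.005, 0.001]
ft_force: [0.7, 0.9, 0.3]
grip_width: 0.012
[0.51489054 0.24846583 0.1402604 ] 0.011981526581212112
[0.51325    0.2479725  0.13797331] 0.012144558813721125
[0.51168992 0.24749856 0.13617256] 0.01196599902118073
[0.5107286  0.24720809 0.13496358] 0.011630582957147589
[0.51021921 0.24707009 0.13423387] 0.011840925046768818
[0.51012828 0.24705924 0.13388868] 0.011880070605074731
```

```bash
python3 -m jog '[{"grip":255,"travel":[0.18,-4.24,0],"twist":-6.2},{"grip":255,"travel":[0.18,-4.24,0],"twist":-6.2},{"grip":255,"travel":[0.18,-4.24,0],"twist":-6.2},{"grip":255,"travel":[0.18,-4.24,0],"twist":-6.2},{"grip":255,"travel":[0.18,-4.24,0],"twist":-6.2},{"grip":255,"travel":[0.18,-4.24,0],"twist":-6.2},{"grip":255,"travel":[0.18,-4.24,0],"twist":-6.2},{"grip":255,"travel":[0.18,-4.24,-2],"twist":-6.2}]' 30
python3 -m jog '[{"grip":255,"travel":[0,0,0],"twist":0},{"grip":255,"travel":[0,0,0],"twist":0},{"grip":255,"travel":[0,0,0],"twist":0}]' 30
python3 look.py w5.png slot_plate_floor gauge_block_mid
```

```text
time: 7.2
position: [0.527, -0.0939, 0.116]
tool_rot: [1.0, 0.02, 0.002, 0.001]
ft_force: [1.0, -0.2, -1.2]
grip_width: 0.0119
time: 7.5
position: [0.5251, -0.0907, 0.1148]
tool_rot: [1.0, 0.023, -0.001, -0.001]
ft_force: [-0.2, 0.4, 0.1]
grip_width: 0.0114
pos [ 0.5253 -0.0904  0.1152] yaw 2.67 t 7.55 w 0.011942067377948761 f [-0.16893779  0.03767819 -0.39296584]
  slot_plate_floor 0.85 [ 0.543 -0.092  0.015] [257. 184.]
  slot_plate_floor 0.58 [ 0.533 -0.092  0.107] [257. 254.]
  gauge_block_mid 0.75 [ 0.532 -0.09   0.109] [253. 257.]
```

View pics/w5.png

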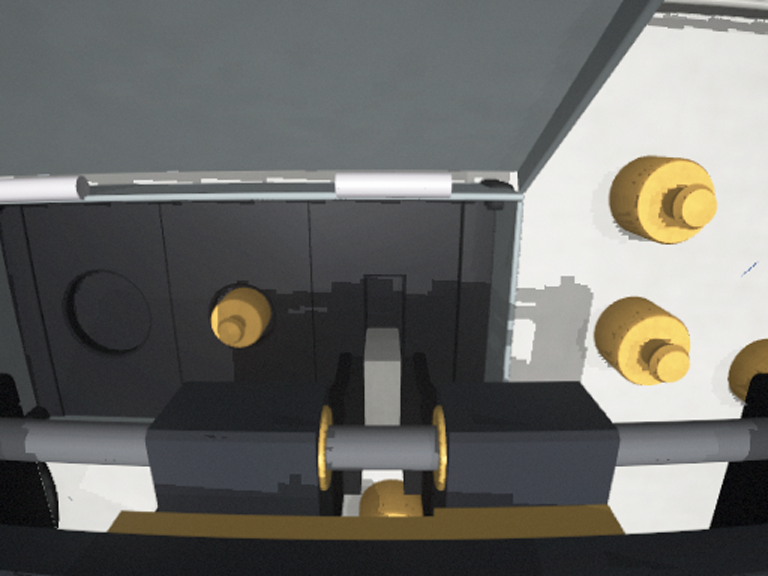

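Run:
```python
from ld import *
im,c,R,t=ld('w5.png')
for n,u,v,z in [('bl',364,328,.0797),('br',400,328,.0797),('slotL',365,275,.017),('slotR',405,275,.017),('nestC',108,312,.017)]: print(n,back(u/1.5-.17,v/1.5-.17,z,c,R,t).round(4))
cv2.imwrite('pics/z2.png',cv2.resize(im[170:270,215:305,::-1],None,fx=6,fy=6))
```

```text
bl [ 0.5403 -0.0838  0.0797]
br [ 0.5409 -0.0973  0.0797]
slotL [ 0.5438 -0.0819  0.017 ]
slotR [ 0.5448 -0.1015  0.017 ]
nestC [0.5182 0.0502 0.017 ]
```

View pics/z2.png

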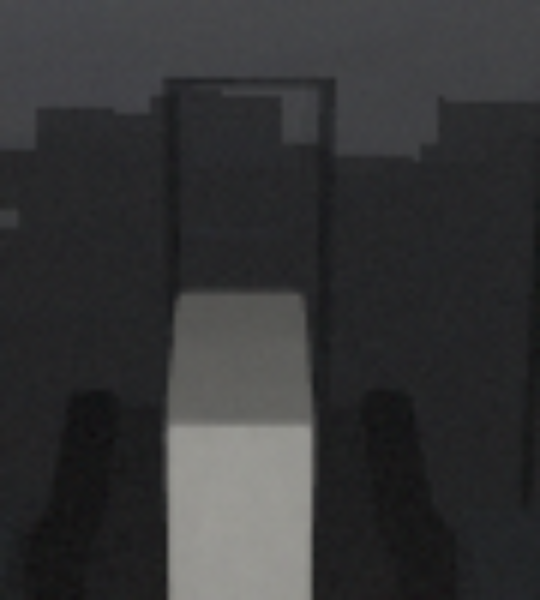

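Run:
```python
from ld import *
im,c,R,t=ld('w5.png')
for n,u,v,z in [('bl',178,292,.0797),('br',303,292,.0797),('tl',167,424,.1097),('tr',312,424,.1097),('sL',168,80,.017),('sR',331,80,.017)]: print(n,back(215+u/6-.42,170+v/6-.42,z,c,R,t).round(4))
```

```text
bl [ 0.5405 -0.0848  0.0797]
br [ 0.541  -0.0965  0.0797]
tl [ 0.5408 -0.0849  0.1097]
tr [ 0.5413 -0.0963  0.1097]
sL [ 0.544  -0.0815  0.017 ]
sR [ 0.5449 -0.1014  0.017 ]
```

```bash
python3 -m jog '[{"grip":255,"travel":[0,-0.1,-3],"twist":0},{"grip":255,"travel":[0,0,-2.5],"twist":0},{"grip":255,"travel":[0,0,-0.5],"twist":0},{"grip":255,"travel":[0,0,-0.4],"twist":0},{"grip":255,"travel":[0,0,-0.3],"twist":0},{"grip":255,"travel":[0,0,0],"twist":0},{"grip":255,"travel":[0,0,0],"twist":0}]' 30
python3 -m jog '[{"grip":255,"travel":[0,0,-0.2],"twist":0},{"grip":255,"travel":[0,0,-0.1],"twist":0},{"grip":255,"travel":[0,0,0],"twist":0}]' 30
```

```text
time: 8.35
position: [0.5265, -0.0929, 0.0493]
tool_rot: [1.0, 0.022, 0.001, 0.0]
ft_force: [0.3, -0.1, -0.9]
grip_width: 0.0118
time: 8.65
position: [0.5259, -0.0928, 0.0456]
tool_rot: [1.0, 0.022, 0.0, 0.0]
ft_force: [-0.2, 1.1, -0.0]
grip_width: 0.0118
```

```bash
python3 -m jog '[{"grip":255,"travel":[0,0,-0.1],"twist":0},{"grip":255,"travel":[0,0,0],"twist":0}]' 30
python3 -m jog '[{"grip":255,"travel":[0,0,-0.1],"twist":0},{"grip":255,"travel":[0,0,0],"twist":0}]' 30
```

```text
time: 8.85
position: [0.526, -0.0929, 0.0448]
tool_rot: [1.0, 0.022, 0.0, 0.0]
ft_force: [-0.3, 0.1, 1.8]
grip_width: 0.0119
time: 9.05
position: [0.526, -0.0928, 0.0447]
tool_rot: [1.0, 0.022, 0.0, 0.0]
ft_force: [-1.3, 0.3, 9.1]
grip_width: 0.0117
```

```bash
python3 -m jog '[{"grip":160,"travel":[0,0,0],"twist":0},{"grip":160,"travel":[0,0,0],"twist":0},{"grip":160,"travel":[0,0,0],"twist":0},{"grip":160,"travel":[0,0,0],"twist":0}]' 30
python3 -m jog '[{"grip":160,"travel":[0,0,1],"twist":0},{"grip":160,"travel":[0,0,3],"twist":0},{"grip":160,"travel":[0,0,4.5],"twist":0},{"grip":160,"travel":[0,0,3],"twist":0},{"grip":160,"travel":[0,0,0],"twist":0},{"grip":160,"travel":[0,0,0],"twist":0}]' 30
python3 look.py w6.png gauge_block_mid nest_plate_floor
```

```text
time: 9.45
position: [0.5258, -0.0927, 0.0433]
tool_rot: [1.0, 0.022, -0.0, -0.0]
ft_force: [-0.6, 0.2, 0.2]
grip_width: 0.0306
time: 10.05
position: [0.5261, -0.0928, 0.1596]
tool_rot: [1.0, 0.022, 0.001, 0.0]
ft_force: [-0.3, 0.1, -0.7]
grip_width: 0.0324
pos [ 0.5253 -0.0925  0.1585] yaw 2.57 t 10.1 w 0.032669398004781885 f [ 0.5131187  -0.31199233 -1.03581623]
  gauge_block_mid 0.89 [ 0.529 -0.095  0.039] [257. 196.]
  nest_plate_floor 0.91 [0.522 0.053 0.013] [ 93. 188.]
```

View pics/w6.png

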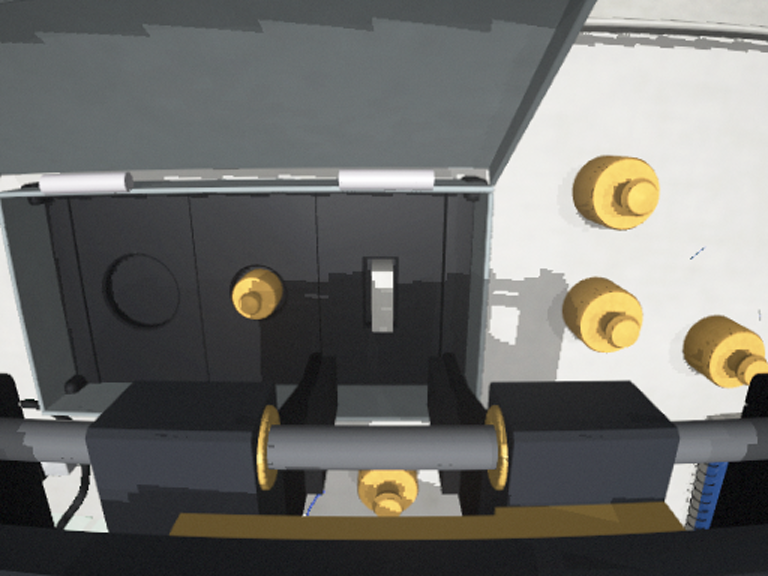

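The block is upright and down in its slot (w6 at (382,295)), and contact came at exactly the expected height. Now for the weight.

```bash
python3 -m jog '[{"grip":70,"travel":[-0.64,-4.48,0],"twist":0},{"grip":70,"travel":[-0.64,-4.48,0],"twist":0},{"grip":70,"travel":[-0.64,-4.48,0],"twist":0},{"grip":70,"travel":[-0.64,-4.48,0],"twist":0},{"grip":70,"travel":[-0.64,-4.48,0],"twist":0},{"grip":70,"travel":[0,0,0],"twist":0},{"grip":70,"travel":[0,0,0],"twist":0}]' 30
python3 look.py w7.png brass_weight_mid
cat > seg.py <<'E'
import sys
from ld import *
im,c,R,t=ld(sys.argv[1])
h=cv2.cvtColor(im,cv2.COLOR_RGB2HSV); m=((h[...,0]>12)&(h[...,0]<28)&(h[...,1]>120)&(h[...,2]>80)).astype(np.uint8)
n,l,s,ce=cv2.connectedComponentsWithStats(m)
# silhouette model: project cylinder rings, fit x,y by area-centroid match
for i in range(1,n):
    if s[i,4]<150: continue
    box=s[i]; u,v=ce[i]
    if box[0]<=0 or box[0]+box[2]>=512: continue
    p=back(u,v,.02,c,R,t)[:2]
    a=np.linspace(0,2*np.pi,60)
    def model(p):
        pts=np.array([proj([p[0]+r*np.cos(k),p[1]+r*np.sin(k),z],c,R,t) for r,z in((.02,0.),(.02,.027),(.0085,.049)) for k in a])
        return pts
    from scipy.optimize import least_squares
    f=lambda p:np.r_[model(p).min(0)-[box[0]-.5,box[1]-.5],model(p).max(0)-[box[0]+box[2]-.5,box[1]+box[3]-.5]]
    r=least_squares(f,p,x_scale=.01,diff_step=1e-3); print(box.tolist(),r.x.round(4),r.fun.round(1))
E
python3 seg.py w7.png; python3 seg.py w2.png
```

```text
time: 10.9
position: [0.4928, -0.3171, 0.1568]
tool_rot: [1.0, 0.021, -0.001, -0.001]
ft_force: [-0.3, 0.7, 0.0]
grip_width: 0.0628
pos [ 0.4929 -0.3157  0.157 ] yaw 2.52 t 10.95 w 0.0626638792266881 f [ 0.44890763  0.01348715 -0.69079685]
  brass_weight_mid 0.95 [ 0.518 -0.236  0.026] [157. 162.]
  brass_weight_mid 0.69 [ 0.496 -0.315  0.031] [252. 193.]
  brass_weight_mid 0.69 [ 0.643 -0.378  0.017] [341.   8.]
[114, 45, 51, 53, 2047] [ 0.5889 -0.2203] [-3.9 -0.2  4.2  0.3]
[125, 138, 48, 51, 1797] [ 0.5145 -0.2252] [-3.3 -0.2  3.5  0.4]
[229, 168, 47, 49, 1763] [ 0.4921 -0.3152] [-0.2 -1.6  0.2  1.6]
[113, 272, 12, 53, 256] [ 0.3773 -0.1865] [-18.1   0.1  18.8   1.1]
[384, 272, 13, 53, 289] [ 0.3894 -0.4562] [-18.3  -0.   17.6   1.2]
[390, 337, 28, 11, 194] [ 0.3363 -0.482 ] [ -9.1 -21.4   9.4  22.1]
[408, 19, 42, 38, 1214] [ 0.5894 -0.2235] [-1.1 -0.4  1.1  0.4]
[244, 85, 22, 23, 403] [ 0.5198 -0.0204] [-6.4 -6.1  6.4  6.6]
[405, 86, 41, 34, 1095] [ 0.5154 -0.2275] [-0.7 -0.2  0.7  0.2]
[468, 107, 43, 33, 1081] [ 0.493  -0.3149] [-1.5 -0.4  1.4  0.4]
[304, 181, 32, 35, 767] [ 0.3933 -0.1037] [-1.3 -0.3  1.2  0.4]
[68, 270, 23, 53, 456] [0.2431 0.2385] [-5.6  8.8  6.1 -8.3]
[417, 270, 25, 54, 573] [ 0.2425 -0.2765] [-5.1  9.2  4.6 -8.8]
```

```bash
python3 -m jog '[{"grip":70,"travel":[0,0,-4.5],"twist":0},{"grip":70,"travel":[0,0,-4.5],"twist":0},{"grip":70,"travel":[0,0,-2.3],"twist":0},{"grip":70,"travel":[0,0,-1],"twist":0},{"grip":70,"travel":[0,0,0],"twist":0},{"grip":70,"travel":[0,0,0],"twist":0}]' 40
python3 -m jog '[{"grip":255,"travel":[0,0,0],"twist":0},{"grip":255,"travel":[0,0,0],"twist":0},{"grip":255,"travel":[0,0,0],"twist":0},{"grip":255,"travel":[0,0,0],"twist":0},{"grip":255,"travel":[0,0,0],"twist":0},{"grip":255,"travel":[0,0,0],"twist":0}]' 40
```

```text
time: 11.6
position: [0.4947, -0.3165, 0.0364]
tool_rot: [1.0, 0.023, 0.001, 0.0]
ft_force: [0.3, -0.2, 0.4]
grip_width: 0.0634
time: 12.2
position: [0.4939, -0.3163, 0.0362]
tool_rot: [1.0, 0.022, -0.0, -0.0]
ft_force: [-0.0, 3.5, 6.3]
grip_width: 0.0385
```

Grip width 38.5 mm means the pads sit partly on the taper. I'll reopen and regrip 4 mm lower, which still clears the plate once seated.

```bash
python3 -m jog '[{"grip":110,"travel":[0,0,0],"twist":0},{"grip":110,"travel":[0,0,0],"twist":0},{"grip":110,"travel":[0,0,-0.4],"twist":0},{"grip":110,"travel":[0,0,0],"twist":0},{"grip":110,"travel":[0,0,0],"twist":0}]' 40
python3 -m jog '[{"grip":255,"travel":[0,0,0],"twist":0},{"grip":255,"travel":[0,0,0],"twist":0},{"grip":255,"travel":[0,0,0],"twist":0},{"grip":255,"travel":[0,0,0],"twist":0},{"grip":255,"travel":[0,0,0],"twist":0},{"grip":255,"travel":[0,0,0],"twist":0}]' 40
```

```text
time: 12.7
position: [0.4937, -0.3168, 0.0311]
tool_rot: [1.0, 0.022, -0.0, -0.0]
ft_force: [-1.0, 0.5, -0.2]
grip_width: 0.0489
time: 13.3
position: [0.4939, -0.3167, 0.0315]
tool_rot: [1.0, 0.022, -0.0, -0.0]
ft_force: [0.7, 0.7, -1.4]
grip_width: 0.0386
```

```bash
python3 -m jog '[{"grip":255,"travel":[0,0,1],"twist":0},{"grip":255,"travel":[0,0,3],"twist":0},{"grip":255,"travel":[0,0,4],"twist":0},{"grip":255,"travel":[0,0,3],"twist":0},{"grip":255,"travel":[0,0,0],"twist":0},{"grip":255,"travel":[0,0,0],"twist":0}]' 40
python3 -m jog '[{"grip":255,"travel":[0.3,4.6,0],"twist":0},{"grip":255,"travel":[0.3,4.6,0],"twist":0},{"grip":255,"travel":[0.3,4.6,0],"twist":0},{"grip":255,"travel":[0.3,4.6,0],"twist":0},{"grip":255,"travel":[0.3,4.6,0],"twist":0},{"grip":255,"travel":[0.3,4.6,0],"twist":0},{"grip":255,"travel":[0.3,4.6,0],"twist":0},{"grip":255,"travel":[0.25,4.5,0],"twist":0}]' 40
python3 -m jog '[{"grip":255,"travel":[0,0,0],"twist":0},{"grip":255,"travel":[0,0,0],"twist":0},{"grip":255,"travel":[0,0,0],"twist":0},{"grip":255,"travel":[0,0,0],"twist":0}]' 40
python3 look.py w8.png nest_plate_floor brass_weight_mid
```

```text
time: 13.9
position: [0.4937, -0.3166, 0.142]
tool_rot: [1.0, 0.022, 0.0, 0.0]
ft_force: [-0.1, 0.6, -4.2]
grip_width: 0.0386
time: 14.7
position: [0.5156, 0.0522, 0.1395]
tool_rot: [1.0, 0.022, -0.002, -0.0]
ft_force: [1.0, 0.1, -3.2]
grip_width: 0.0389
time: 15.1
position: [0.5171, 0.0489, 0.1409]
tool_rot: [1.0, 0.021, -0.001, -0.0]
ft_force: [0.5, -0.0, -3.6]
grip_width: 0.0386
pos [0.5173 0.0489 0.1411] yaw 2.44 t 15.15 w 0.03869027441391136 f [-0.94402346  0.65824486 -3.03001014]
  nest_plate_floor 0.63 [0.535 0.054 0.016] [248. 176.]
  brass_weight_mid 0.68 [0.529 0.045 0.14 ] [263. 253.]
```

View pics/w8.png

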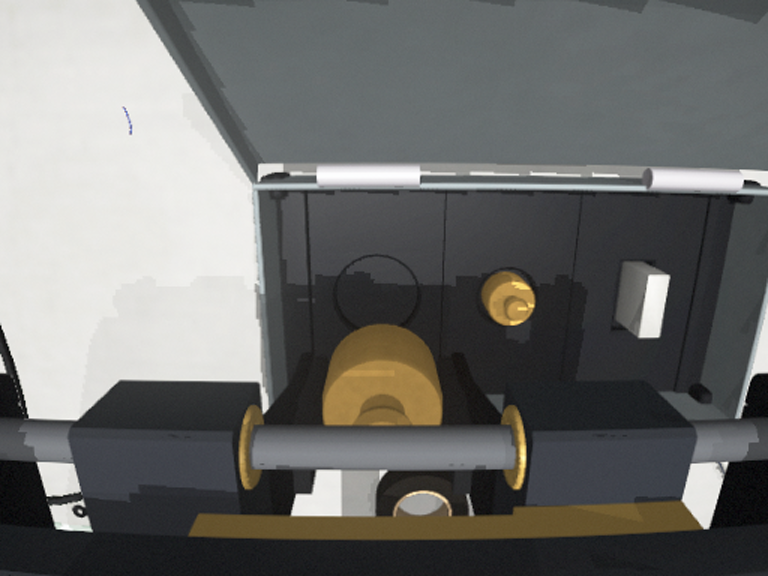

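Run:
```python
from ld import *
from scipy.optimize import least_squares
im,c,R,t=ld('w8.png')
B=lambda u,v,z: back(u/1.5-.17,v/1.5-.17,z,c,R,t).round(4)
print('nest L,R,far',B(334,294,.017),B(420,294,.017),B(377,254,.017)-[.023,0,0])
print('weight far bottom',B(382,324,.1096)-[.02,0,0])
h=cv2.cvtColor(im,cv2.COLOR_RGB2HSV); m=((h[...,0]>10)&(h[...,0]<30)&(h[...,1]>110)&(h[...,2]>60))[210:280,200:310]
for r in (5,8,12,20,30,40):
    x=np.where(m[r])[0]; print(210+r,x.min()+200 if len(x) else None,x.max()+200 if len(x) else None)
a=np.linspace(0,2*np.pi,73)
for p in [(.5173,.0489),(.5173,.0505)]:
    q=np.array([proj([p[0]+.02*np.cos(k),p[1]+.02*np.sin(k),.1096],c,R,t) for k in a]); q2=np.array([proj([p[0]+.02*np.cos(k),p[1]+.02*np.sin(k),.1366],c,R,t) for k in a])
    print(p,'bottom top row',q.min(0)[1],'cols',q.min(0)[0],q.max(0)[0],'upper',q2.min(0),q2.max(0))
```

```text
nest L,R,far [0.5175 0.0749 0.017 ] [0.5195 0.0276 0.017 ] [0.5179 0.0521 0.017 ]
weight far bottom [0.5157 0.0492 0.1096]
215 None None
218 241 268
222 234 275
230 225 284
240 220 289
250 218 291
(0.5173, 0.0489) bottom top row 213.0592542044681 cols 218.06871695676216 289.05618536668607 upper [212.38013312 232.84639013] [294.39586111 305.13512494]
(0.5173, 0.0505) bottom top row 212.9394461556296 cols 215.23195024936388 286.2248182535327 upper [209.10450913 232.70948984] [291.12730726 305.01938598]
```

```bash
python3 -m jog '[{"grip":255,"travel":[0.2,0.25,-2],"twist":0},{"grip":255,"travel":[0,0,-4],"twist":0},{"grip":255,"travel":[0,0,-2.5],"twist":0},{"grip":255,"travel":[0,0,-0.6],"twist":0},{"grip":255,"travel":[0,0,0],"twist":0},{"grip":255,"travel":[0,0,0],"twist":0},{"grip":255,"travel":[0,0,0],"twist":0}]' 40
python3 -m jog '[{"grip":255,"travel":[0,0,-0.2],"twist":0},{"grip":255,"travel":[0,0,-0.2],"twist":0},{"grip":255,"travel":[0,0,0],"twist":0}]' 40
python3 -m jog '[{"grip":255,"travel":[0,0,-0.2],"twist":0},{"grip":255,"travel":[0,0,-0.2],"twist":0},{"grip":255,"travel":[0,0,0],"twist":0},{"grip":255,"travel":[0,0,0],"twist":0}]' 40
```

```text
time: 15.95
position: [0.5206, 0.0525, 0.052]
tool_rot: [1.0, 0.022, 0.002, 0.0]
ft_force: [-0.2, -0.2, -3.5]
grip_width: 0.0388
time: 16.25
position: [0.5194, 0.0528, 0.0468]
tool_rot: [1.0, 0.022, 0.0, 0.0]
ft_force: [-0.1, 0.4, -3.5]
grip_width: 0.0387
time: 16.65
position: [0.5193, 0.0527, 0.0424]
tool_rot: [1.0, 0.022, -0.0, -0.0]
ft_force: [-0.7, -0.7, -3.1]
grip_width: 0.0387
```

```bash
python3 -m jog '[{"grip":255,"travel":[0,0,-0.15],"twist":0},{"grip":255,"travel":[0,0,0],"twist":0},{"grip":255,"travel":[0,0,0],"twist":0}]' 40
python3 -m jog '[{"grip":255,"travel":[0,0,-0.1],"twist":0},{"grip":255,"travel":[0,0,0],"twist":0}]' 40
```

```text
time: 16.95
position: [0.5194, 0.0527, 0.041]
tool_rot: [1.0, 0.022, -0.0, -0.0]
ft_force: [0.4, -0.3, -3.3]
grip_width: 0.0387
time: 17.15
position: [0.5195, 0.0527, 0.0405]
tool_rot: [1.0, 0.022, 0.0, 0.0]
ft_force: [-0.2, 0.3, 0.5]
grip_width: 0.0385
```

```bash
python3 -m jog '[{"grip":110,"travel":[0,0,0],"twist":0},{"grip":110,"travel":[0,0,0],"twist":0},{"grip":110,"travel":[0,0,0],"twist":0},{"grip":110,"travel":[0,0,0],"twist":0}]' 40
python3 -m jog '[{"grip":110,"travel":[0,0,1],"twist":0},{"grip":110,"travel":[0,0,3],"twist":0},{"grip":110,"travel":[0,0,4.5],"twist":0},{"grip":110,"travel":[0,0,4.5],"twist":0},{"grip":110,"travel":[-1.2,-1,4.5],"twist":0},{"grip":110,"travel":[-2,-4,2],"twist":0},{"grip":110,"travel":[-2,-2,2],"twist":0},{"grip":110,"travel":[0,0,0],"twist":0}]' 40
python3 look.py w9.png nest_plate_floor brass_weight_mid gauge_block_mid lid_knob_centre small_weight_mid
python3 - <<'E'
from h import *
for n in('top','side'):
    im,c,R,t=cam(n); save(im,n+'2.png',None,1.5)
    for k in('lid_knob_centre','brass_weight_mid'):
        for x in search_frame(k,n)[:5]: print(n,k,round(x['p'],2),np.round(x['at'],3),proj(x['at'],c,R,t).round())
    h=cv2.cvtColor(im,cv2.COLOR_RGB2GRAY)
    print(n,'pred knob',[proj([.518+.149+d,-.0215+.006,.202],c,R,t).round(1).tolist() for d in(0,)])
a=cv2.imread('pics/w9.png')
t=cv2.imread('pics/top2.png'); s=cv2.imread('pics/side2.png')
M=np.zeros((600,800,3),np.uint8); M[:300,:400]=cv2.resize(a,(400,300)); 
M[:300,400:]=cv2.resize(t[150:250,290:423],(400,300)); M[300:,:400]=cv2.resize(s[150:300,330:530],(400,300)); M[300:,400:]=cv2.resize(a[0:330,100:540],(400,300))
cv2.imwrite('pics/z3.png',M)
E
```

```text
time: 17.55
position: [0.5196, 0.0527, 0.0401]
tool_rot: [1.0, 0.022, 0.0, 0.0]
ft_force: [-0.7, 0.2, 0.6]
grip_width: 0.0487
time: 18.35
position: [0.4665, -0.019, 0.2581]
tool_rot: [1.0, 0.021, 0.002, 0.001]
ft_force: [0.1, 0.3, -1.7]
grip_width: 0.0491
pos [ 0.4672 -0.0181  0.2569] yaw 2.42 t 18.4 w 0.049449716428194096 f [0.2004548  0.40422198 0.13698733]
  nest_plate_floor 0.78 [0.524 0.049 0.016] [195. 115.]
  brass_weight_mid 0.88 [0.52  0.046 0.039] [194. 120.]
  brass_weight_mid 0.78 [ 0.515 -0.22   0.029] [434. 136.]
  brass_weight_mid 0.75 [ 0.404 -0.101  0.036] [321. 227.]
  gauge_block_mid 0.75 [ 0.524 -0.092  0.039] [325. 123.]
  gauge_block_mid 0.7 [ 0.524 -0.019  0.016] [255. 118.]
  gauge_block_mid 0.53 [0.518 0.047 0.04 ] [193. 123.]
  lid_knob_centre 0.63 [ 0.611 -0.011  0.086] [251.  22.]
  small_weight_mid 0.84 [ 0.523 -0.021  0.024] [257. 120.]
top lid_knob_centre 0.82 [ 0.628 -0.017  0.115] [240. 149.]
top brass_weight_mid 0.7 [ 0.584 -0.22   0.029] [319. 173.]
top brass_weight_mid 0.68 [ 0.516 -0.224  0.03 ] [320. 200.]
top brass_weight_mid 0.65 [ 0.396 -0.104  0.029] [273. 245.]
top pred knob [[237.0, 124.2]]
side lid_knob_centre 0.75 [ 0.627 -0.024  0.11 ] [283. 168.]
side brass_weight_mid 0.7 [0.514 0.04  0.037] [245. 175.]
side brass_weight_mid 0.68 [ 0.515 -0.234  0.03 ] [253. 238.]
side brass_weight_mid 0.65 [ 0.396 -0.115  0.025] [211. 212.]
side brass_weight_mid 0.56 [ 0.581 -0.232  0.03 ] [276. 236.]
side pred knob [[296.7, 142.1]]
```

View pics/z3.png

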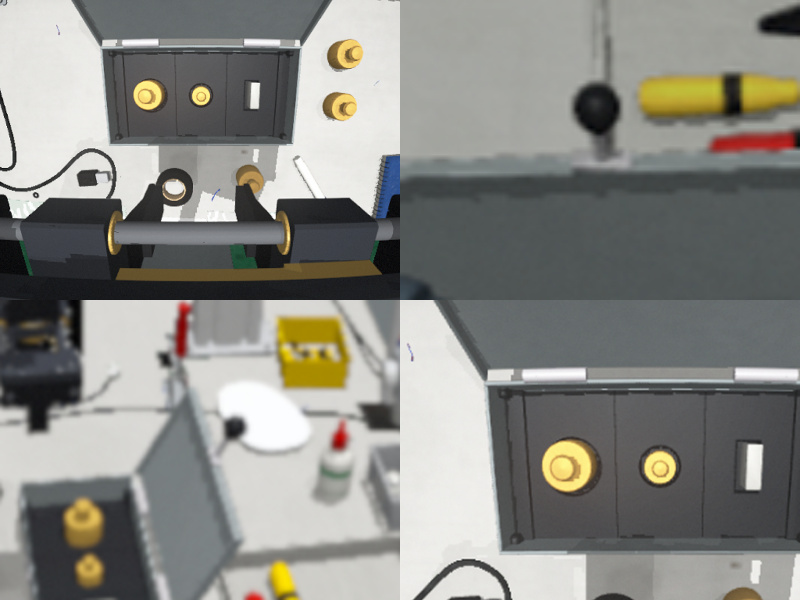

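Both parts are seated: weight at z3 (570,466), block at (749,467). The small weight is untouched. Knob at top-view raw pixel (237,123) and side-view (298,142), giving about (0.6695, -0.014, 0.202), which agrees with the case geometry. Moving over the knob.

```bash
python3 -m jog '[{"grip":90,"travel":[2,0,2],"twist":0},{"grip":90,"travel":[4,0.1,0],"twist":0},{"grip":90,"travel":[4,0.1,0],"twist":0},{"grip":90,"travel":[4,0.1,0],"twist":0},{"grip":90,"travel":[4,0.1,0],"twist":0},{"grip":90,"travel":[2.2,0,0],"twist":0},{"grip":90,"travel":[0,0,0],"twist":0},{"grip":90,"travel":[0,0,0],"twist":0}]' 30
python3 look.py w10.png lid_knob_centre
```

```text
time: 19.75
position: [0.6686, -0.013, 0.2741]
tool_rot: [1.0, 0.023, -0.001, -0.0]
ft_force: [-0.7, 0.3, 0.3]
grip_width: 0.0562
pos [ 0.6681 -0.013   0.2744] yaw 2.58 t 19.8 w 0.05633779851779773 f [-0.77759618  0.34291778  0.1384433 ]
  lid_knob_centre 0.72 [ 0.654 -0.01   0.166] [250. 221.]
  lid_knob_centre 0.15 [ 0.529 -0.021  0.024] [255. 270.]
```

Run:
```python
from ld import *
im,c,R,t=ld('w10.png')
p=proj([.6695,-.0143,.202],c,R,t);print('pred',p.round(1), 'r px',(proj([.6695,-.0268,.202],c,R,t)-p).round(1))
g=cv2.cvtColor(im,cv2.COLOR_RGB2GRAY);u,v=p.round().astype(int)
for y in range(v-36,min(v+37,384),4): print(y,[int(k) for k in g[y,u-52:u+53:4]])
```

```text
pred [255.6 219.1] r px [18.4  0.8]
183 [193, 125, 126, 126, 126, 124, 124, 126, 125, 126, 126, 123, 136, 136, 135, 138, 137, 137, 136, 136, 135, 138, 137, 135, 137, 135, 136]
187 [192, 125, 125, 126, 124, 124, 125, 125, 123, 125, 125, 126, 137, 136, 137, 136, 136, 138, 136, 136, 132, 136, 136, 136, 135, 134, 136]
191 [127, 122, 123, 125, 125, 124, 124, 123, 123, 121, 123, 123, 135, 134, 132, 134, 138, 135, 135, 133, 133, 134, 135, 135, 135, 137, 135]
195 [124, 125, 124, 125, 125, 125, 123, 123, 122, 123, 124, 122, 124, 120, 121, 123, 123, 121, 123, 124, 123, 122, 121, 123, 124, 123, 124]
199 [125, 124, 123, 123, 123, 122, 123, 123, 122, 123, 123, 122, 122, 121, 122, 123, 124, 123, 123, 122, 121, 119, 121, 120, 123, 124, 123]
203 [124, 123, 124, 124, 124, 124, 123, 123, 123, 124, 121, 117, 33, 34, 32, 121, 123, 119, 122, 121, 121, 123, 120, 123, 122, 122, 124]
207 [123, 122, 123, 122, 122, 123, 121, 123, 121, 120, 35, 37, 33, 35, 32, 34, 64, 119, 120, 119, 120, 122, 119, 121, 122, 120, 123]
211 [123, 125, 120, 122, 124, 124, 124, 121, 123, 35, 34, 33, 35, 31, 35, 33, 33, 119, 121, 12
[... 626 characters left out ...]
, 97, 95, 107]
235 [100, 100, 63, 63, 72, 69, 69, 73, 70, 64, 47, 27, 29, 27, 21, 27, 65, 66, 66, 64, 67, 65, 65, 64, 92, 104, 103]
239 [155, 154, 72, 71, 69, 72, 70, 69, 70, 63, 61, 64, 62, 56, 63, 64, 65, 64, 66, 63, 64, 67, 66, 63, 118, 153, 73]
243 [47, 50, 47, 48, 45, 43, 44, 44, 46, 46, 31, 32, 33, 32, 33, 33, 33, 33, 34, 35, 32, 31, 30, 32, 33, 32, 25]
247 [44, 48, 47, 45, 44, 45, 43, 42, 47, 32, 33, 34, 29, 32, 44, 44, 41, 35, 30, 32, 34, 31, 32, 32, 29, 31, 24]
251 [45, 44, 45, 42, 41, 43, 42, 42, 45, 30, 35, 30, 30, 32, 43, 42, 40, 42, 42, 42, 41, 44, 29, 28, 30, 33, 19]
255 [44, 44, 46, 41, 42, 43, 43, 44, 42, 30, 33, 32, 30, 30, 42, 39, 41, 40, 41, 39, 43, 41, 41, 40, 37, 41, 23]
```

The ball is seen at (256,219.5) against a predicted (255.6,219.1). Descending to grip it.

```bash
python3 -m jog '[{"grip":90,"travel":[0.1,-0.1,-3],"twist":0},{"grip":90,"travel":[0,0,-3],"twist":0},{"grip":90,"travel":[0,0,-0.9],"twist":0},{"grip":90,"travel":[0,0,0],"twist":0},{"grip":90,"travel":[0,0,0],"twist":0},{"grip":90,"travel":[0,0,0],"twist":0}]' 30
python3 -m jog '[{"grip":255,"travel":[0,0,0],"twist":0},{"grip":255,"travel":[0,0,0],"twist":0},{"grip":255,"travel":[0,0,0],"twist":0},{"grip":255,"travel":[0,0,0],"twist":0},{"grip":255,"travel":[0,0,0],"twist":0},{"grip":255,"travel":[0,0,0],"twist":0},{"grip":255,"travel":[0,0,0],"twist":0}]' 30
```

```text
time: 20.45
position: [0.6714, -0.0145, 0.2081]
tool_rot: [1.0, 0.022, 0.002, 0.0]
ft_force: [-0.7, -0.4, -0.7]
grip_width: 0.0562
time: 21.15
position: [0.6704, -0.0135, 0.2061]
tool_rot: [1.0, 0.022, -0.0, -0.001]
ft_force: [0.3, 3.5, 0.5]
grip_width: 0.0232
```

Run:
```python
import numpy as np
q=np.linspace(2.05,np.pi/4,25)
s=-.172*np.cos(q)+.0055*np.sin(q); z=.172*np.sin(q)+.0055*np.cos(q)
P=np.c_[s*.9991,s*.0419,z]*100; P=np.round(P-P[0],2); d=np.diff(P,axis=0).round(2)
for i,r in enumerate(d): print(i,r.tolist())
print(P[-1],P[8],P[16])
```

```text
0 [-0.8, -0.03, 0.42]
1 [-0.82, -0.04, 0.38]
2 [-0.85, -0.03, 0.34]
3 [-0.85, -0.04, 0.29]
4 [-0.88, -0.04, 0.24]
5 [-0.88, -0.03, 0.2]
6 [-0.89, -0.04, 0.16]
7 [-0.9, -0.04, 0.1]
8 [-0.91, -0.04, 0.06]
9 [-0.9, -0.03, 0.01]
10 [-0.91, -0.04, -0.04]
11 [-0.9, -0.04, -0.09]
12 [-0.89, -0.04, -0.13]
13 [-0.89, -0.03, -0.18]
14 [-0.88, -0.04, -0.23]
15 [-0.86, -0.04, -0.27]
16 [-0.85, -0.03, -0.32]
17 [-0.83, -0.04, -0.36]
18 [-0.81, -0.03, -0.4]
19 [-0.79, -0.04, -0.45]
20 [-0.76, -0.03, -0.49]
21 [-0.74, -0.03, -0.53]
22 [-0.71, -0.03, -0.57]
23 [-0.67, -0.03, -0.6]
[-20.17  -0.85  -2.46] [-6.87 -0.29  2.13] [-14.01  -0.59   1.26]
```

```bash
python3 -m jog '[{"grip":255,"travel":[-0.8,-0.03,0.42],"twist":0},{"grip":255,"travel":[-0.82,-0.04,0.38],"twist":0},{"grip":255,"travel":[-0.85,-0.03,0.34],"twist":0},{"grip":255,"travel":[-0.85,-0.04,0.29],"twist":0},{"grip":255,"travel":[-0.88,-0.04,0.24],"twist":0},{"grip":255,"travel":[-0.88,-0.03,0.2],"twist":0},{"grip":255,"travel":[-0.89,-0.04,0.16],"twist":0},{"grip":255,"travel":[-0.9,-0.04,0.1],"twist":0}]' 30
python3 -m jog '[{"grip":255,"travel":[0,0,0],"twist":0},{"grip":255,"travel":[0,0,0],"twist":0}]' 30
```

```text
time: 21.95
position: [0.6002, -0.0165, 0.2275]
tool_rot: [1.0, 0.022, -0.0, -0.001]
ft_force: [1.4, 5.0, -1.4]
grip_width: 0.0233
time: 22.15
position: [0.6006, -0.0166, 0.2274]
tool_rot: [1.0, 0.022, -0.0, -0.001]
ft_force: [1.1, 6.4, -1.2]
grip_width: 0.0232
```

```bash
python3 -m jog '[{"grip":255,"travel":[-0.91,0,0.06],"twist":0},{"grip":255,"travel":[-0.9,0,0.01],"twist":0},{"grip":255,"travel":[-0.91,0,-0.04],"twist":0},{"grip":255,"travel":[-0.9,0,-0.09],"twist":0},{"grip":255,"travel":[-0.89,-0.04,-0.13],"twist":0},{"grip":255,"travel":[-0.89,-0.03,-0.18],"twist":0},{"grip":255,"travel":[-0.88,-0.04,-0.23],"twist":0},{"grip":255,"travel":[-0.86,-0.04,-0.27],"twist":0}]' 30
python3 -m jog '[{"grip":255,"travel":[0,0,0],"twist":0},{"grip":255,"travel":[0,0,0],"twist":0}]' 30
```

```text
time: 22.95
position: [0.5298, -0.0194, 0.2188]
tool_rot: [1.0, 0.023, 0.0, 0.001]
ft_force: [-0.5, -0.5, 0.5]
grip_width: 0.0232
time: 23.15
position: [0.5304, -0.0194, 0.219]
tool_rot: [1.0, 0.022, 0.0, 0.001]
ft_force: [0.1, -3.9, 3.0]
grip_width: 0.0233
```

```bash
python3 -m jog '[{"grip":255,"travel":[-0.85,-0.04,-0.32],"twist":0},{"grip":255,"travel":[-0.83,-0.05,-0.36],"twist":0},{"grip":255,"travel":[-0.81,-0.04,-0.4],"twist":0},{"grip":255,"travel":[-0.79,-0.05,-0.45],"twist":0},{"grip":255,"travel":[-0.76,-0.04,-0.49],"twist":0},{"grip":255,"travel":[-0.74,-0.03,-0.53],"twist":0},{"grip":255,"travel":[-0.71,-0.03,-0.57],"twist":0},{"grip":255,"travel":[-0.67,-0.03,-0.6],"twist":0}]' 30
python3 -m jog '[{"grip":255,"travel":[0,0,0],"twist":0},{"grip":255,"travel":[0,0,0],"twist":0},{"grip":255,"travel":[0,0,0],"twist":0}]' 30
python3 - <<'E'
from h import *
o=get_obs();p=np.array(o['position']);print(p.round(4),o['ft_force'],o['grip_width'])
# hinge from case centre
for cc in [(.5205,-.0205)]:
    s=(p[0]-cc[0])*.9991+(p[1]-cc[1])*.0419-.065; z=p[2]-.003-.052
    print(s,z,'q from angle',np.degrees(np.arctan2(z,-s)-np.arctan2(.0055,.172)), 'radius',np.hypot(s,z))
T={}
for n in('top','side'):
    T[n]=cam(n); save(T[n][0],n+'3.png',None,1.5)
a=cv2.imread('pics/top3.png');b=cv2.imread('pics/side3.png')
M=np.zeros((600,800,3),np.uint8);M[:600,:400]=cv2.resize(a[120:420,240:440],(400,600));M[:600,400:]=cv2.resize(b[140:440,280:480],(400,600))
cv2.imwrite('pics/z4.png',M)
E
```

```text
time: 23.95
position: [0.4678, -0.0221, 0.1808]
tool_rot: [1.0, 0.023, -0.0, 0.0]
ft_force: [-1.0, -4.3, 1.7]
grip_width: 0.0232
time: 24.25
position: [0.4677, -0.0221, 0.1807]
tool_rot: [1.0, 0.023, -0.001, 0.0]
ft_force: [-2.0, -5.3, 2.7]
grip_width: 0.0227
[ 0.4677 -0.0221  0.1807] [-2.02294001 -5.28493794  2.71976133] 0.022738954730640044
-0.11780048120670389 0.12572331057486824 q from angle 45.03190140880929 radius 0.1722884331417399
```

View pics/z4.png

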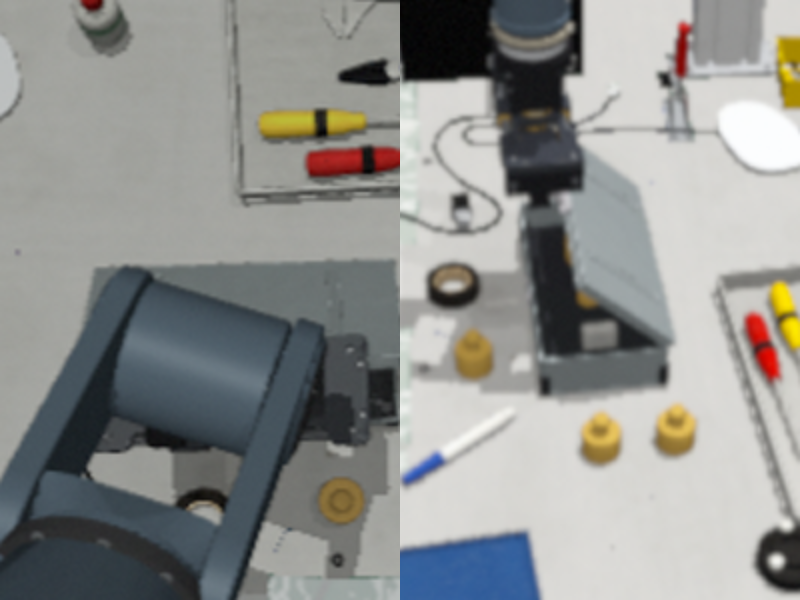

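The picture shows the lid half open with the gripper on its knob. The block and both weights stand in their nests below it, and the bystanders in view (tape, pen, motor, other weights) look undisturbed. Handing in.

```bash
python3 -c "
from rig import *
o=get_obs();print(o['time'],o['position'],o['grip_width'],o['ft_force']);print(hand_in())"
```

```text
24.35 [ 0.46776919 -0.02206451  0.18074693] 0.02279378008719157 [-2.88539396 -5.59209033  2.41196951]
the job is handed in; nothing more can be done
None
```

The job is handed in at 24.4 s: the block and the brass weight are in their nests, and the gripper is holding the lid by its knob at about 45 degrees.

- **Gauge block:** it stands upright in the slot. It touched the floor at the expected height, I let it go, and a close picture afterwards showed it seated.
- **Brass weight:** I took the one farthest to the robot's right. The first grip sat partly on the taper, so I re-gripped 4 mm lower. It touched the nest floor at the expected height, and the picture after release showed it upright.
- **Lid:** I gripped the ball at the rest stop and brought it forward in one continuous hold. The tool position gives 45.0 degrees. The hinge-to-ball distance came out at 172.3 mm against 172.1 mm nominal, which supports that figure.
- **Forces at hand-in:** about 7 N at the wrist, mostly sideways.
- **Other things on the bench:** the small weight is in its nest, and the other things I could see in the last picture look undisturbed. The connector, which I kept clear of, was not checked separately.

One reading disagreed slightly: the finger opening was 23 mm on the 25 mm ball and 38.6 mm on the 40 mm weight. Both grips held steady throughout.

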